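# Take the long steam pipe out of the food warmer

### The job

Take the long straight steam pipe out of the food warmer for cleaning: pull it along its length until its end snaps out of the socket under the deck, then tilt it and bring it out through the opening, free end first. Finish while still holding it in the gripper, still and with its whole length at least 3 cm above the warmer's top deck, touching nothing else; leave the things standing around where they are.

Things in the scene. Friction and masses are not known exactly. Their poses are not given: they have to be found in the camera images.
- warmer: Steel countertop food warmer, a fixed box 430 long (x), 330 wide (y), 150 mm high. Origin on the table; its x axis runs along the pipe from socket to free end, ahead and to the left of the robot; z up. In its frame (mm) the outside spans x -230..200, y -165..165. Its flat deck is 4 mm sheet, upper face at z = 150, with one rectangular opening (see opening).
- opening (a point): Centre of the only opening in the deck, at the deck's upper face: 170 mm long along the warmer's x (x -40..130 in its frame) and 220 mm wide (y -110..110). The pipe is longer than it in any direction. Axes as the warmer's.
- well_floor (a point): Point on the floor of the well straight below the opening's centre; floor 12 mm above the table, 138 mm below the deck's upper face. The well runs on under the deck: inside x -201..188, y -153..153 in the warmer's frame. At y = +40 and -40 a slim post (x 50..66, only 13 mm wide, top at z = 111, so fingers either side of the pipe pass it) carries the pipe from below.
- sockets (a point): Point midway between the two sockets on the near end wall, hidden under the deck, at x = -200, y = 0, z = 120 mm in the warmer's frame. Socket axes lie 40 mm to either side (y = +40, -40), along x. Each has sprung jaws at x = -182 and a guide plate x -176..-170 with a 23 mm square window.
- pipe_mid (a point): Middle of the long steam pipe to take out, on its axis: a straight round steel tube, 20 mm diameter, 275 mm long, about 0.15 kg, with a row of small dark holes. Its x axis runs along it from socketed to free end. Loose, it lies level along the warmer's x, axis 30 mm below the deck's face, in the socket at y = +40 or -40; this point is hidden under the deck.
- pipe_grip (a point): Point on the pipe's axis 55 mm before its free end (220 mm from the socketed end), in the open part, at the start 60 mm inside the opening's near edge and 30 mm below the deck's face: a good place to grip from above, fingers closing across the pipe, with 45 mm or more free on each side. Axes as pipe_mid's.
- pipe_tip (a point): Centre of the pipe's free end face, 137.5 mm from pipe_mid; at the start at x = 75 mm in the warmer's frame, 55 mm short of the opening's far edge, resting on the slim post just before it. Axes as pipe_mid's.
- pipe_tail (a point): Centre of the pipe's socketed end, 137.5 mm from pipe_mid, at the start x = -200 mm in the warmer's frame: an 18 mm ball on a 10 mm neck. Pulled along the pipe (warmer's +x) with about 10 N it snaps out within 15 mm; after about 35 mm it has left the guide plate and only then can the pipe be tilted. Axes as pipe_mid's.
- heater_bend (a point): Bend of the heating element, a dark hairpin U of 8 mm rod, 34 mm wide, fixed in the place beside the pipe (warmer's y = -40 or +40); legs along the warmer's x from -180 to this bend at x = 15, z = 110 mm, on a post at x = -15. It stays in and can not move.
- shaker: Bystander, loose, to be left where it is: a glass shaker with a steel cap, 38 mm across and 75 mm tall, standing on a far corner of the warmer's deck. Origin at the centre of its underside.
- dish: Bystander, loose, to be left where it is: a small white bowl, 48 mm across and 20 mm high, on the strip right of the opening (negative y) of the warmer's deck. Origin at the centre of its underside.
- tin: Bystander, loose, to be left where it is: a low round aluminium tin, 42 mm across and 34 mm tall, on the other far corner of the warmer's deck. Origin at the centre of its underside.
- bottle: Bystander, loose, to be left where it is: an amber bottle, 64 mm across and 190 mm tall, on the table to the left. Origin at the centre of its underside.
- bowl: Bystander, loose, to be left where it is: a steel mixing bowl, 150 mm across and 60 mm high, on the table to the right. Origin at the centre of its underside.
- spatula: Bystander, loose, to be left where it is: a spatula with a black handle, about 280 mm long, flat on the table to the left. Origin at the centre of its underside.
- cup: Bystander, loose, to be left where it is: a white mug, 80 mm across and 85 mm tall, on the table to the right. Origin at the centre of its underside.

How it is judged:
By the outcome, as a careful person would: the job done as asked, in the order asked, and still so for the second after the job is handed in, while the arm keeps its last pose, push and grip.
It also fails if it takes over 48 s, if anything falls off the work surface, if the arm or the gripper's body presses on something with over 40 N, if the wrist force passes 120 N, or if a joint passes its speed limit or range.

### The arm

A 7-joint arm with a two-finger parallel gripper is mounted at the origin on the work surface. World frame = base frame: x ahead of the robot, y to its left, z up, the work surface at z = 0. Lengths are in mm, angles in rad, forces in N, time in s.
With the tool pointing down it reaches from about 400 to 875 mm from the base axis. Payload 4.4 kg.
Tool frame: the origin (TCP) lies midway between the tips of the shut fingers; the grasp point (between the pads) lies 19 mm behind it (ctrl.grip_point_offset is the distance from the TCP to the grasp point, in mm); z points along the fingers, y is the direction in which the jaws open and shut (so a half turn about z gives the same grasp; the last joint's range is limited). The gripper opens to 85 mm and grips with 20 to 120 N. Pads are 22 mm wide; open, the fingers measure 114 mm over their backs; the gripper's body (76 mm by 85 mm) begins 54 mm behind the grasp point. The pads swing forward as they close: fully open they stand 13 mm farther back than shut.
Start: joints at [1.178, 0.628, 0.038, 1.517, -0.027, 0.996, -0.02], TCP at [208.687, -615.603, 231.313] pointing down, gripper open.
Joint ranges: [-3.06, 3.06], [-0.37, 2.12], [-1.25, 1.32], [0.18, 2.47], [-1.1, 4.24], [0.23, 1.98], [-2.94, 2.94]. Speed limits (rad/s): [2.57, 2.57, 3.14, 3.14, 3.14, 3.14, 3.14].

### API

Orientations are given as [roll, pitch, yaw] about the fixed x, y, z axes, in that order (R = Rz(yaw) Ry(pitch) Rx(roll)).
In Python, from cell import ctrl, imaging, models gives the robot as it stands. The module is installed in compiled form; this text tells all that it offers.
- The arm moves only by the tool drive_tool, never from a script. Its argument "deltas" is text: rows parted by semicolons, each of 5 numbers parted by spaces: the shift along the tool's x, y, z in m, then the turn about the tool's z in degrees, then the finger opening in m, from 0 to 0.0854. A call has 1 to 12 rows; each row is the pose to reach, as a shift and turn from the pose commanded when the call began, along the tool's axes at that moment; what a row does not reach only later rows make up. A row lasts 1/8 s, in which the tool goes at most 62.5 mm and 10.7 degrees, less where a joint would pass 70% of its speed; a pose out of reach is approached as far as the arm can. A call with a gripper value outside its range is refused whole. The fingers move at their own pace and stop on an object; the grip force is fixed at half the most. Time passes only in rows, so rows that repeat a pose let the fingers close. It gives the time, the measured TCP pose, the force and the opening at its end, in the units of the state.
- ctrl.read_state(): the state, without advancing time (a new reading comes with each control period).
- imaging.get_image(name): name is "side" or "top"; returns a dict with "color" (400x640x3 uint8, red, green, blue), "range_z" (400x640 float32, mm along the optical axis (not along the pixel's ray), 0 where there is no reading), "vfov" (degrees; the focal length in pixels is half the picture's height over the tangent of half this angle, whatever the lens; pixels are square), "cx", "cy" (the principal point, pixels), "k1" (the pictures are not rectified: a ray, as slopes to the right and down, at radius r is drawn at 1 + k1 r^2 times it, then the intrinsics apply), "extrinsics" (4x4, takes a point from camera to world coordinates). Camera axes: x right, y down, z forward; pixel columns grow to the right and rows downward; lengths in mm; the calibration is good to about 2 mm. A picture is of the moment at which its call begins.
- ctrl.finish_job(): hands the job in, once; it reports no verdict.
Trained networks look in a picture, given as the dict that the camera call returned (one of the last four; its "shot" number tells which), for a name from the list of things; names that differ only in an ending like _2 or _b are one class to them, and where a whole thing is asked for, a point or a joint stands for the part that bears it (a point fixed in the world has none). Each returns a list of dicts, best first, with "score" (0 to 1); they miss things now and then, are a little off and sometimes report something else, mostly with a low value. They report only what shows in the picture. A call takes as long as a camera call.
- models.spot_in(picture, thing): "point" ([column, row] in pixels, amid what is visible of it).
- models.landmark_of(picture, thing): "point" ([column, row] in pixels: a listed point, or the origin of a listed thing).
The state is a dict: "clock": time; "qpos": joint angles; "qd": joint speeds; "tau": joint torques, N m; "eef_pos": TCP position; "tool_rot": TCP orientation; "force": force on the tool from outside, world axes, zero at the start; "torque": the same for the moment, N m; "width": finger opening in mm.
Only numpy, scipy, OpenCV 4.12 (cv2) and the standard library are available. Lean on these libraries where they do the work, as an engineer would, in place of code of your own. Each camera call takes 0.05 s, during which the arm holds its last target.

## Working session

There is one attempt and no reset: what is moved stays moved. The work goes in short steps, Python scripts to look and compute and a tool call to move; the robot and the scene stay as the last step left them, time stands still between calls to the robot, and variables do not carry over. Pictures are saved under pics/ and viewed, and the job is handed in when it is done.

Besides the shell and the picture viewer there is one more tool, called after ">>>" as name(argument=value, ...), one argument or row to a line, values as JSON. drive_tool: Moves the arm, as the interface text tells. Its arguments: {"type":"object","properties":{"deltas":{"type":"string"}},"required":["deltas"]}

```bash
mkdir -p pics; cat > h.py <<'E'
import numpy as np, cv2, sys
from cell import ctrl, imaging, models
from scipy.spatial.transform import Rotation as R
def f(p): return p["color"].shape[0]/2/np.tan(np.radians(p["vfov"])/2)
def ray(p,uv):
    F=f(p); d=np.array([(uv[0]-p["cx"])/F,(uv[1]-p["cy"])/F]); s=d.copy()
    for _ in range(30): s=d/(1+p["k1"]*(s@s))
    return np.array([s[0],s[1],1.])
def at_depth(p,uv,z=None):
    if z is None:
        u,v=int(round(uv[0])),int(round(uv[1])); a=p["range_z"][max(v-1,0):v+2,max(u-1,0):u+2]; a=a[a>0]; z=np.median(a) if len(a) else np.nan
    return (np.array(p["extrinsics"])@np.r_[ray(p,uv)*z,1])[:3]
def at_height(p,uv,h):
    E=np.array(p["extrinsics"]); d=E[:3,:3]@ray(p,uv); o=E[:3,3]; return o+d*(h-o[2])/d[2]
def proj(p,X):
    E=np.linalg.inv(np.array(p["extrinsics"])); c=E[:3,:3]@np.array(X)+E[:3,3]; s=c[:2]/c[2]; s=s*(1+p["k1"]*(s@s)); return s*f(p)+[p["cx"],p["cy"]]
def save(p,n): cv2.imwrite("pics/"+n,p["color"][:,:,::-1])
E
cat > a.py <<'E'
from h import *
np.set_printoptions(precision=1,suppress=True)
s=ctrl.read_state();print(s, ctrl.grip_point_offset)
for c in ["top","side"]:
    p=imaging.get_image(c); save(p,c+"0.png"); print(c,p["vfov"],p["k1"],p["cx"],p["cy"],"\n",np.array(p["extrinsics"]))
    for t in ["warmer","opening","well_floor","pipe_grip","pipe_tip","heater_bend","shaker","dish","tin","bottle","bowl","cup","spatula"]:
        r=models.landmark_of(p,t)
        for q in r[:2]: print(t,round(q["score"],2),np.array(q["point"]),at_depth(p,q["point"]))
E
python3 a.py
```

```text
{'clock': 0.0, 'qpos': array([ 1.2,  0.6,  0. ,  1.5, -0. ,  1. , -0. ]), 'qd': array([-0.,  0.,  0.,  0.,  0.,  0., -0.]), 'tau': array([ -0. , -56.3,   1.2, -19.3,   0. ,   0. ,   0. ]), 'eef_pos': array([ 208.5, -615. ,  230.4]), 'tool_rot': array([-3.1,  0. ,  0.3]), 'force': array([-0.2,  0.9, -0.3]), 'torque': array([0., 0., 0.]), 'width': 85.23496039863385} 18.700000000000003
top 47.18602679117768 -0.10707864357134102 314.30674112499645 207.54485771543085 
 [[   0.    -1.     0.1  377. ]
 [  -1.    -0.     0.   -34.1]
 [  -0.    -0.1   -1.  1558.4]
 [   0.     0.     0.     1. ]]
warmer 0.83 [313.5 206.9] [571.  -10.8  13.2]
warmer 0.58 [179.  267.6] [358.1 447.8  -1.4]
opening 0.74 [309.3 191.4] [624.4   4.2  12.1]
pipe_grip 0.6 [297.2 213.5] [535.2  38.5 127.1]
pipe_tip 0.75 [283.  202.9] [583.8  93.4  12. ]
heater_bend 0.42 [307.3 191.4] [624.2  11.   13.2]
shaker 0.75 [242.8 218.6] [507.5 193.4 224.7]
shaker 0.61 [173.5 192.9] [606.4 457.   66.7]
dish 0.74 [334.  168.8] [673.1 -75.4 158.3]
dish 0.67 [312.6 205.7] [574.9  -7.8  15.2]
tin 0.63 [280.2 151. ] [722.4  91.5 182.
[... 418 characters left out ...]
 -0.   -0.8  -0.7 907.1]
 [  0.    0.    0.    1. ]]
warmer 0.83 [324.5 219.9] [448.9 110.6 150.1]
opening 0.87 [308.  186.9] [689.6 -74.2  14.6]
well_floor 0.76 [307.7 219.2] [486.7 137.2 147.8]
pipe_grip 0.72 [320.7 199.3] [527.4  38.6 129.6]
pipe_tip 0.6 [303.8 204.4] [553.1  84.3 125.2]
heater_bend 0.57 [312.5 187.9] [600.6  -4.  105.3]
shaker 0.57 [285.7 226.8] [497.2 208.9 166.9]
dish 0.54 [305.3 159.7] [677.5 -54.4 150.1]
dish 0.27 [345.9 192.2] [477.9 -17.6 149.1]
tin 0.54 [259.5 174.8] [717.6 105.5 162.2]
tin 0.28 [282.9 222.5] [500.8 213.9 184.3]
bottle 0.96 [183.5 306.6] [586.6 493.2  38.3]
cup 0.9 [451.1 180.5] [ 325.4 -431.1   20.8]
spatula 0.35 [322.4 220.8] [450.5 117.5 150.7]
```

```bash
python3 - <<'E'
import cv2
a=cv2.imread("pics/top0.png")[120:280,215:415]; cv2.imwrite("pics/top0c.png",cv2.resize(a,None,fx=3.75,fy=3.75,interpolation=2))
a=cv2.imread("pics/side0.png")[120:290,225:425]; cv2.imwrite("pics/side0c.png",cv2.resize(a,None,fx=3.5,fy=3.5,interpolation=2))
E
```

```text
(no output)
```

View pics/top0c.png

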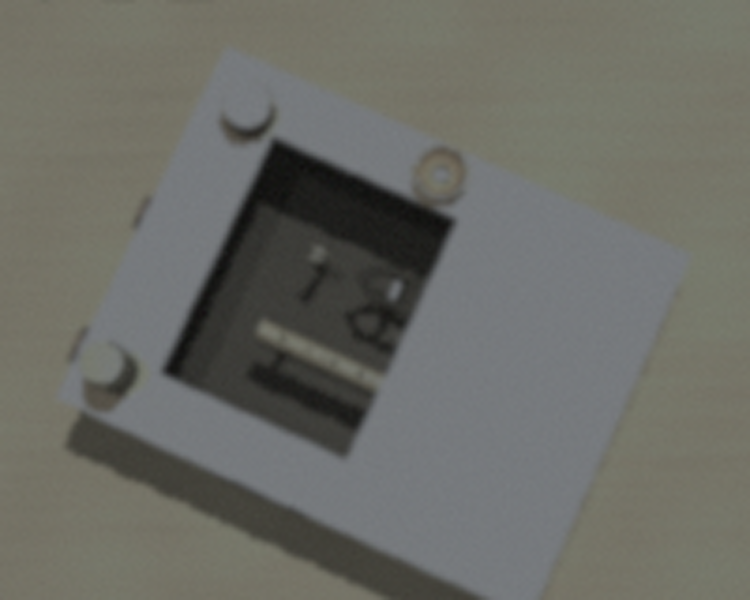

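View pics/side0c.png

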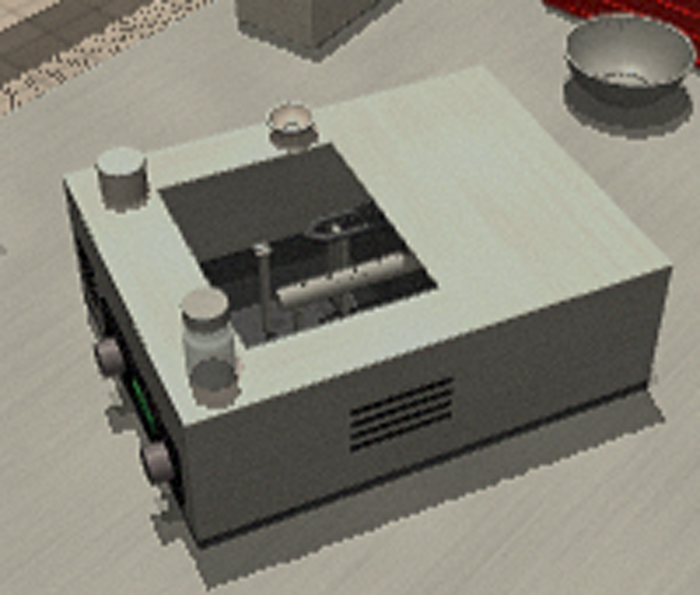

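View pics/side0.png

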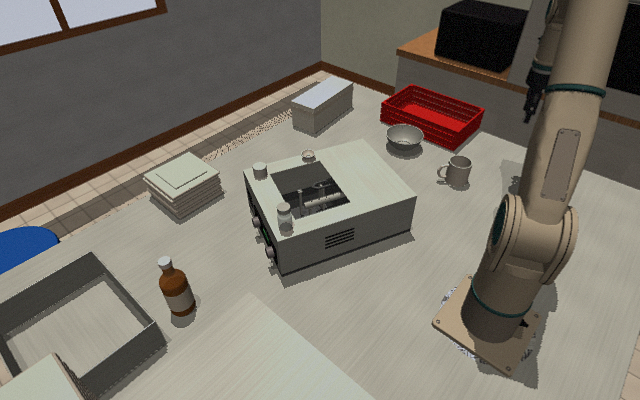

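```bash
cat > b.py <<'E'
from h import *
np.set_printoptions(precision=2,suppress=True)
from scipy.optimize import least_squares
P={}
for c in ["top","side"]:
    p=imaging.get_image(c); P[c]=p
    F=f(p); v,u=np.mgrid[0:400,0:640]; pts=np.stack([(u-p["cx"])/F,(v-p["cy"])/F],-1)
    s=pts.copy()
    for _ in range(30): s=pts/(1+p["k1"]*(s**2).sum(-1,keepdims=True))
    z=p["range_z"]; X=np.concatenate([s,np.ones(z.shape+(1,))],-1)*z[...,None]
    E=np.array(p["extrinsics"]); W=X@E[:3,:3].T+E[:3,3]
    m=(z>0)&(abs(W[...,2]-150)<8)&(W[...,0]>250)&(W[...,0]<900)&(abs(W[...,1])<350)
    n,l,st,_=cv2.connectedComponentsWithStats(m.astype(np.uint8)); i=1+np.argmax(st[1:,4]); m=l==i
    D=W[m]; print(c,m.sum(),"z",np.median(D[:,2]),D[:,2].std())
    # occupancy fit: maximise deck coverage with soft membership
    def cost(q):
        x0,y0,th=q; a=np.radians(th); d=D[:,:2]-[x0,y0]; lx=d@[np.cos(a),np.sin(a)]; ly=d@[-np.sin(a),np.cos(a)]
        k=0.4
        sg=lambda t:1/(1+np.exp(-np.clip(t*k,-50,50)))
        o=sg(lx+230)*sg(200-lx)*sg(ly+165)*sg(165-ly); h=sg(lx+40)*sg(130-lx)*sg(ly+110)*sg(110-ly)
        return -(o*(1-h)).sum()+0
    from scipy.optimize import minimize
    r=minimize(cost,[560,20,66],method="Nelder-Mead",options=dict(initial_simplex=[[560,20,66],[590,20,66],[560,50,66],[560,20,62]],xatol=.01,fatol=.01))
    print(r.x,r.fun)
    if c=="side":
        i=(W[...,0]>0)
    np.save(c+"fit.npy",r.x)
    a=np.radians(r.x[2]); M=lambda w:np.array([r.x[0]+np.cos(a)*w[0]-np.sin(a)*w[1],r.x[1]+np.sin(a)*w[0]+np.cos(a)*w[1],w[2]])
    im=cv2.resize(p["color"][120:290,215:415,::-1],None,fx=4,fy=4,interpolation=2)
    T=lambda w:tuple(int(t) for t in ((proj(p,M(w))-[215,120])*4+1.5))
    def poly(w,col): 
        for i in range(len(w)): cv2.line(im,T(w[i]),T(w[(i+1)%len(w)]),col,1)
    poly([(-230,-165,150),(200,-165,150),(200,165,150),(-230,165,150)],(0,0,255)); poly([(-40,-110,150),(130,-110,150),(130,110,150),(-40,110,150)],(0,255,0))
    poly([(-40,40,120),(75,40,120)],(255,0,0)); poly([(20,30,120),(20,50,120)],(255,0,0))
    cv2.imwrite("pics/fit_"+c+".png",im)
    print("grip",M((20,40,120)),"tip",M((75,40,120)))
E
python3 b.py
```

```text
top 10214 z 149.58572068682554 2.893936147593097
[561.21  -2.86  65.94] -9770.744326730352
grip [532.84  31.71 120.  ] tip [555.27  81.93 120.  ]
side 7176 z 149.59491869306441 1.7493668410872953
[555.47   2.53  65.76] -6784.610968395284
grip [527.2   37.19 120.  ] tip [549.78  87.34 120.  ]
```

View pics/fit_top.png

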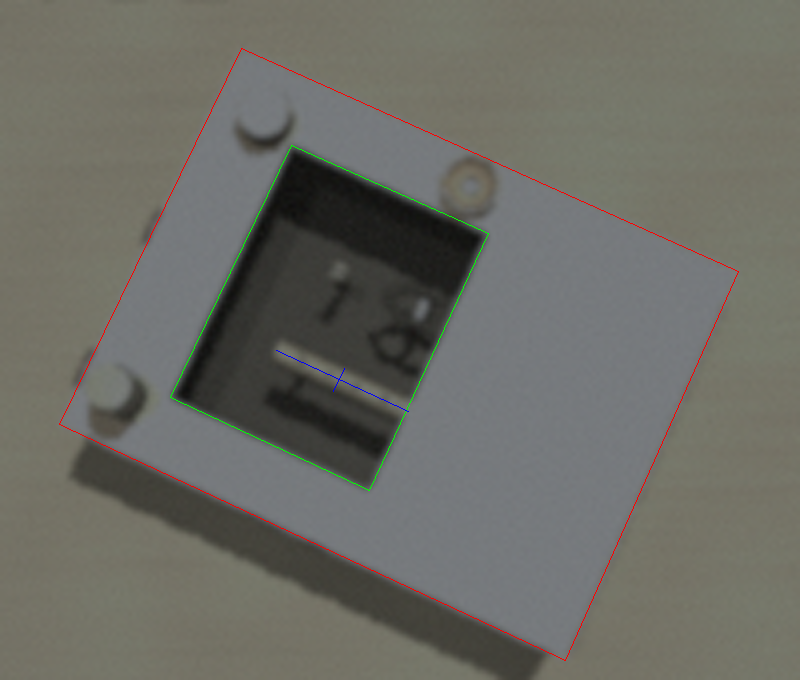

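View pics/fit_side.png

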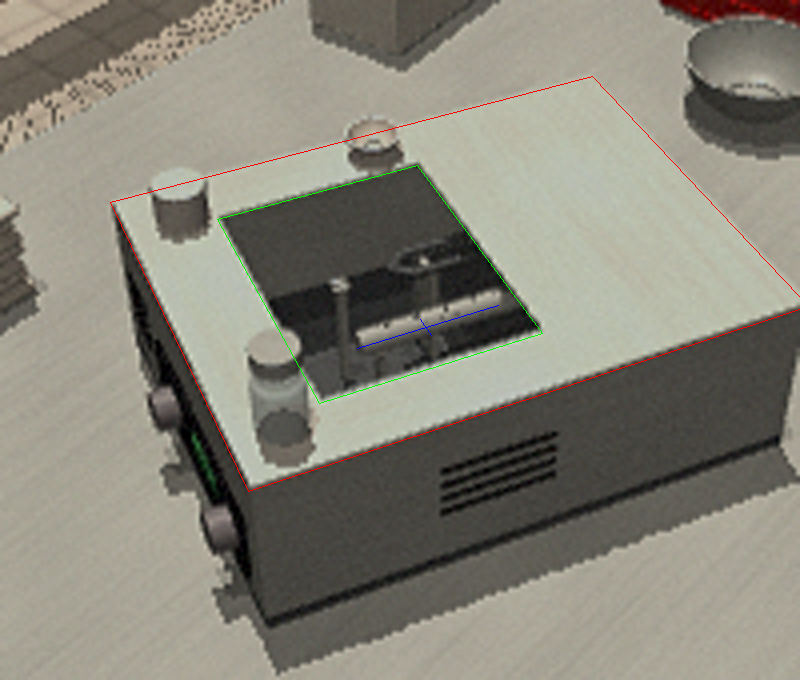

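```bash
cat > d.py <<'E'
from h import *
np.set_printoptions(precision=4,suppress=True)
# usage: d.py x y z yawdeg  -> deltas
s=ctrl.read_state(); Rt=R.from_euler("xyz",s["tool_rot"]); print("tcp",s["eef_pos"],"rot deg",np.degrees(s["tool_rot"]),"F",s["force"],"w",s["width"],"t",s["clock"])
t=np.array([float(a) for a in sys.argv[1:4]]); y=float(sys.argv[4])
print("delta m",Rt.inv().apply(t-s["eef_pos"])/1000,"turn",-(y-np.degrees(s["tool_rot"][2])), "tool axes\n",Rt.as_matrix())
print("q",s["qpos"])
E
python3 d.py 530 34.5 260 65.85
```

```text
tcp [ 208.7147 -615.612   231.3095] rot deg [179.9967  -0.0024  18.7269] F [ 0.6204 -0.2804  0.2229] w 85.24010079396076 t 1.5
delta m [ 0.513  -0.5125 -0.0287] turn -47.12314845985492 tool axes
 [[ 0.9471  0.3211  0.0001]
 [ 0.3211 -0.9471 -0.    ]
 [ 0.      0.0001 -1.    ]]
q [ 1.1782  0.6284  0.0385  1.5174 -0.027   0.9962 -0.02  ]
```

>>> drive_tool(
  deltas="0.02 -0.02 -0.03 -2 0.0854; 0.06 -0.06 -0.03 -6 0.08; 0.1 -0.1 -0.03 -10 0.06; 0.14 -0.14 -0.03 -14 0.05; 0.18 -0.18 -0.03 -18 0.05; 0.22 -0.22 -0.03 -22 0.05; 0.26 -0.26 -0.03 -26 0.05; 0.3 -0.3 -0.03 -30 0.05; 0.34 -0.34 -0.03 -34 0.05; 0.38 -0.38 -0.03 -38 0.05; 0.42 -0.42 -0.03 -42 0.05; 0.45 -0.45 -0.03 -45 0.05",
)

```text
clock: 3.0
eef_pos: [491.4, -42.4, 261.7]
tool_rot: [3.141, -0.001, 1.116]
force: [1.0, -1.4, -0.9]
width: 49.9
```

```bash
python3 d.py 530 34.5 200 65.85
```

```text
tcp [491.4492 -42.4132 261.6583] rot deg [179.9516  -0.0537  63.9406] F [ 0.9829 -1.3758 -0.8724] w 49.937082343830824 t 3.0
delta m [0.086  0.0008 0.0617] turn -1.9094339905276527 tool axes
 [[ 0.4393  0.8983  0.0012]
 [ 0.8983 -0.4393  0.0005]
 [ 0.0009  0.0008 -1.    ]]
q [ 0.2387  0.3772 -0.2863  1.9005  0.1347  0.8812 -0.5691]
```

>>> drive_tool(
  deltas="0.03 0 0 -1 0.05; 0.06 0 0 -2 0.05; 0.086 0.001 0.02 -2 0.05; 0.086 0.001 0.05 -2 0.05; 0.086 0.001 0.07 -2 0.05; 0.086 0.001 0.07 -2 0.05",
)

```text
clock: 3.75
eef_pos: [528.4, 31.5, 190.2]
tool_rot: [-3.139, 0.002, 1.147]
force: [-0.5, 0.7, 0.2]
width: 49.9
```

```bash
cat > v.py <<'E'
from h import *
n=sys.argv[1]
for c in ["top","side"]:
    p=imaging.get_image(c); a=p["color"][120:270,225:425,::-1]; np.savez(c+".npz",z=p["range_z"])
    cv2.imwrite(f"pics/{n}_{c}.png",cv2.convertScaleAbs(cv2.resize(a,None,fx=4,fy=4,interpolation=2),alpha=1.5,beta=10))
E
python3 v.py v1; python3 d.py 530 34.5 102 65.85
```

```text
tcp [529.8479  31.7441 191.9153] rot deg [179.9594  -0.026   65.7158] F [0.7153 0.2322 0.267 ] w 49.85647666884038 t 3.85
delta m [ 0.0025 -0.0011  0.0899] turn -0.13416536676339774 tool axes
 [[ 0.4113  0.9115  0.0008]
 [ 0.9115 -0.4113  0.0001]
 [ 0.0005  0.0007 -1.    ]]
q [ 0.0763  0.5206 -0.2773  1.8885  0.1994  0.7583 -0.7352]
```

View pics/v1_top.png

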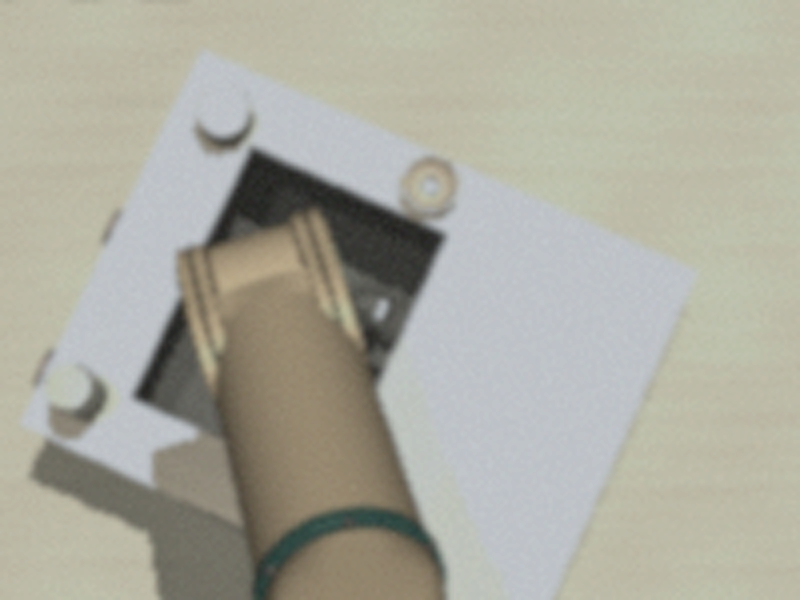

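View pics/v1_side.png

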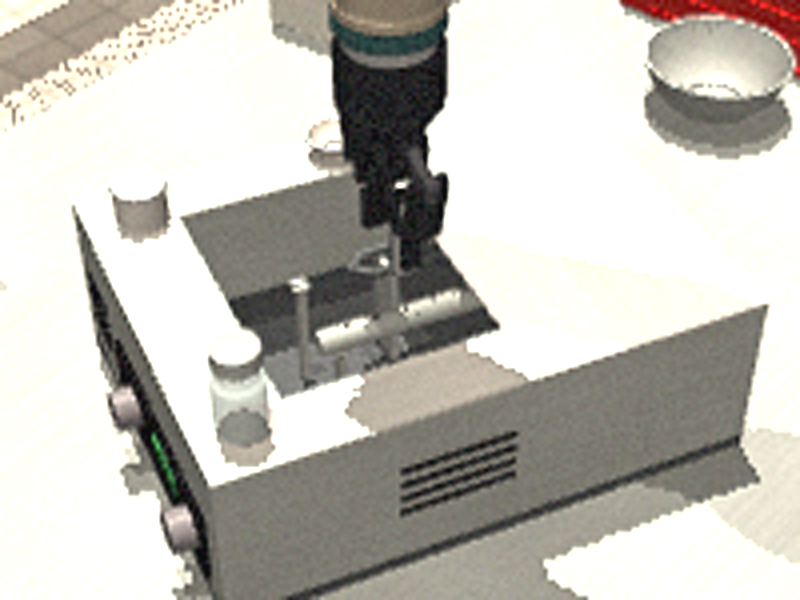

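```bash
cat > e.py <<'E'
from h import *
np.set_printoptions(precision=2,suppress=True)
p=imaging.get_image("side"); s=ctrl.read_state()
Rt=R.from_euler("xyz",s["tool_rot"]).as_matrix(); tcp=s["eef_pos"]
im=cv2.resize(p["color"][150:225,270:370,::-1],None,fx=8,fy=8,interpolation=2); im=cv2.convertScaleAbs(im,alpha=2,beta=30)
T=lambda X:tuple(int(t) for t in ((proj(p,X)-[270,150])*8+3.5))
for y in (25,-25):
  for x in(-11,11):
    cv2.circle(im,T(tcp+Rt@[x,y,-5]),3,(0,0,255),-1)
cv2.circle(im,T(tcp+Rt@[0,0,-5]),3,(0,255,255),-1)
q=np.load("sidefit.npy");a=np.radians(q[2]); 
for off,col in ((np.load("sidefit.npy"),(255,0,0)),(np.load("topfit.npy"),(0,255,0))):
  M=lambda w:np.array([off[0]+np.cos(a)*w[0]-np.sin(a)*w[1],off[1]+np.sin(a)*w[0]+np.cos(a)*w[1],w[2]])
  cv2.line(im,T(M((-40,40,120))),T(M((75,40,120))),col,1); cv2.line(im,T(M((20,28,120))),T(M((20,52,120))),col,1)
cv2.imwrite("pics/e.png",im)
E
python3 e.py
```

```text
(no output)
```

View pics/e.png

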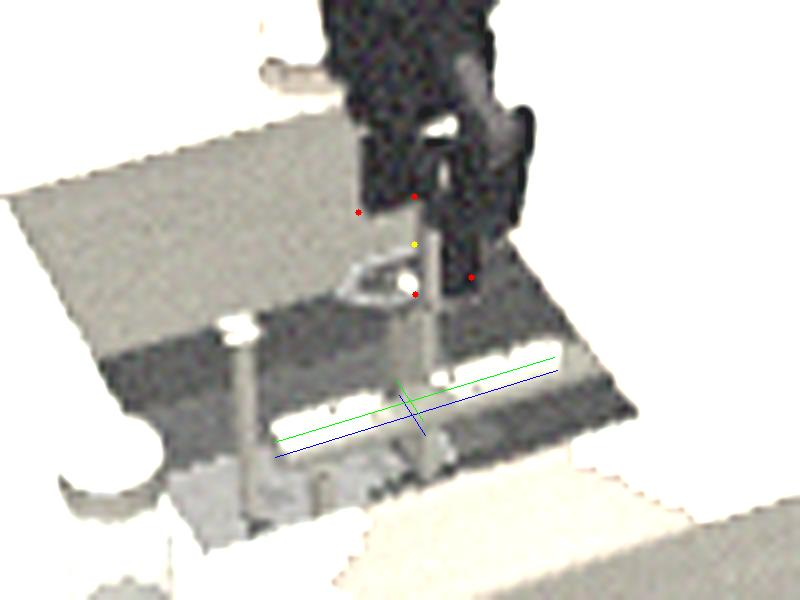

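>>> drive_tool(
  deltas="0.001 0.002 0.01 0 0.05; 0.001 0.002 0.03 0 0.05; 0.001 0.002 0.05 0 0.05; 0.001 0.002 0.065 0 0.05; 0.001 0.002 0.065 0 0.05",
)

```text
clock: 4.53
eef_pos: [531.0, 31.7, 125.4]
tool_rot: [-3.14, 0.001, 1.147]
force: [0.1, 1.2, 0.1]
width: 49.8
```

```bash
python3 e.py;  python3 d.py 532.4 31.9 101 65.85
```

```text
tcp [531.6068  31.8221 126.1228] rot deg [-179.9747    0.0107   65.725 ] F [-0.9704 -1.1668 -0.5776] w 50.04582797172441 t 4.575
delta m [0.0004 0.0007 0.0251] turn -0.12498587389924865 tool axes
 [[ 0.4111  0.9116 -0.0005]
 [ 0.9116 -0.4111  0.    ]
 [-0.0002 -0.0004 -1.    ]]
q [ 0.0487  0.6194 -0.2414  1.9399  0.2443  0.6107 -0.7744]
```

View pics/e.png

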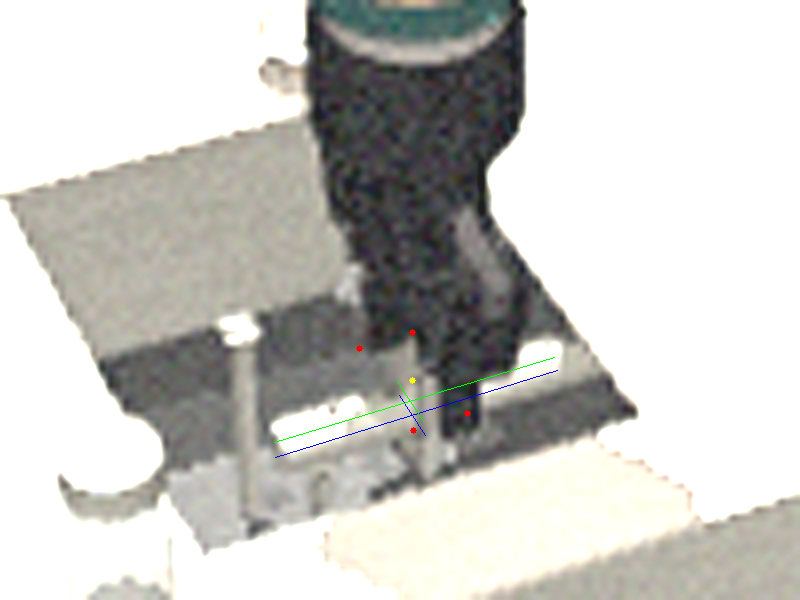

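>>> drive_tool(
  deltas="0 0.0005 0.012 0 0.05; 0 0.0005 0.025 0 0.05; 0 0.0005 0.025 0 0.05; 0 0.0005 0.025 0 0.035; 0 0.0005 0.025 0 0.025; 0 0.0005 0.025 0 0.01; 0 0.0005 0.025 0 0.01; 0 0.0005 0.025 0 0.01",
)

```text
clock: 5.58
eef_pos: [532.0, 31.7, 101.9]
tool_rot: [3.141, -0.0, 1.147]
force: [-1.7, 1.5, 6.5]
width: 18.2
```

```bash
python3 v.py v2;  python3 d.py 532.4 31.9 101 65.85
```

```text
tcp [532.0087  31.7257 101.8626] rot deg [179.9895  -0.0053  65.7254] F [-2.4364  0.5603  5.7412] w 18.324796278647582 t 5.675
delta m [0.0003 0.0003 0.0009] turn -0.12457845238273535 tool axes
 [[ 0.4111  0.9116  0.0002]
 [ 0.9116 -0.4111  0.    ]
 [ 0.0001  0.0002 -1.    ]]
q [ 0.0368  0.6579 -0.2246  1.9555  0.2612  0.5556 -0.789 ]
```

View pics/v2_side.png

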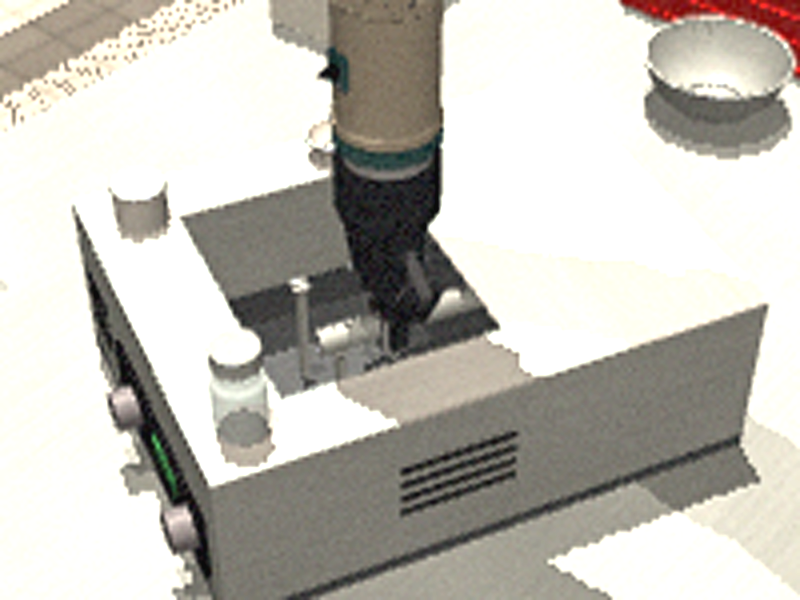

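>>> drive_tool(
  deltas="0.004 0 0 0 0.005; 0.008 0 0 0 0.005; 0.012 0 0 0 0.005; 0.016 0 0 0 0.005; 0.02 0 0 0 0.005; 0.024 0 0 0 0.005; 0.028 0 0 0 0.005; 0.032 0 0 0 0.005; 0.037 0 0 0 0.005; 0.042 0 0 0 0.005; 0.042 0 0 0 0.005; 0.042 0 0 0 0.005",
)

```text
clock: 7.18
eef_pos: [547.8, 68.3, 101.6]
tool_rot: [-3.14, 0.003, 1.146]
force: [-3.8, -2.2, 8.2]
width: 18.0
```

```bash
python3 v.py v3;  python3 d.py 532.4 31.9 101 65.85
```

```text
tcp [547.8378  68.2928 101.6538] rot deg [-179.9063    0.19     65.6692] F [-3.8383 -3.0954  7.6652] w 17.96330406856331 t 7.275
delta m [-0.0395  0.0009  0.0008] turn -0.18079825992182919 tool axes
 [[ 0.412   0.9112 -0.0029]
 [ 0.9112 -0.412  -0.0023]
 [-0.0033 -0.0016 -1.    ]]
q [-0.0328  0.6783 -0.2196  1.9006  0.2504  0.5924 -0.839 ]
```

View pics/v3_side.png

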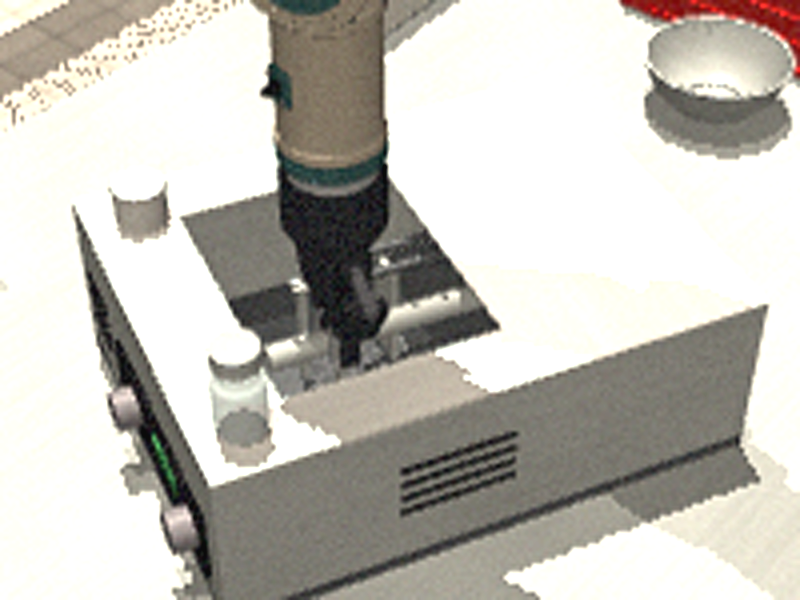

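>>> drive_tool(
  deltas="0.002 0 0 0 0.005; 0.005 0 0 0 0.005; 0.006 0 0 0 0.005; 0.006 0 0 0 0.005",
)

```text
clock: 7.78
eef_pos: [549.7, 72.3, 101.6]
tool_rot: [-3.139, 0.006, 1.145]
force: [-6.2, -5.3, 9.8]
width: 18.1
```

```bash
python3 v.py v4;  python3 d.py 532.4 31.9 101 65.85
```

```text
tcp [549.6632  72.3227 101.5899] rot deg [-179.8708    0.328    65.6216] F [-5.8572 -4.8623  9.6624] w 18.314213642600357 t 7.875
delta m [-0.0439  0.001   0.0008] turn -0.22839220617730405 tool axes
 [[ 0.4128  0.9108 -0.0044]
 [ 0.9108 -0.4128 -0.0043]
 [-0.0057 -0.0023 -1.    ]]
q [-0.0419  0.6813 -0.2178  1.8925  0.2496  0.5992 -0.8457]
```

View pics/v4_side.png

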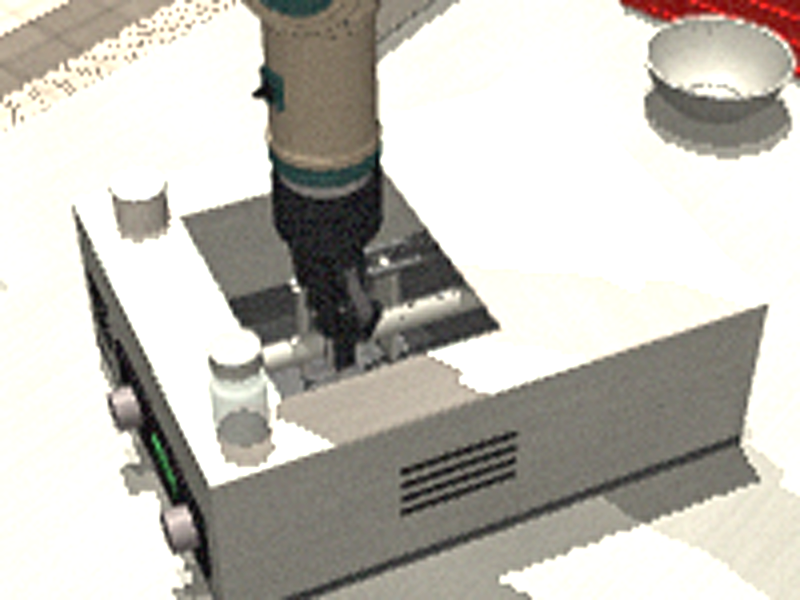

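View pics/v4_top.png

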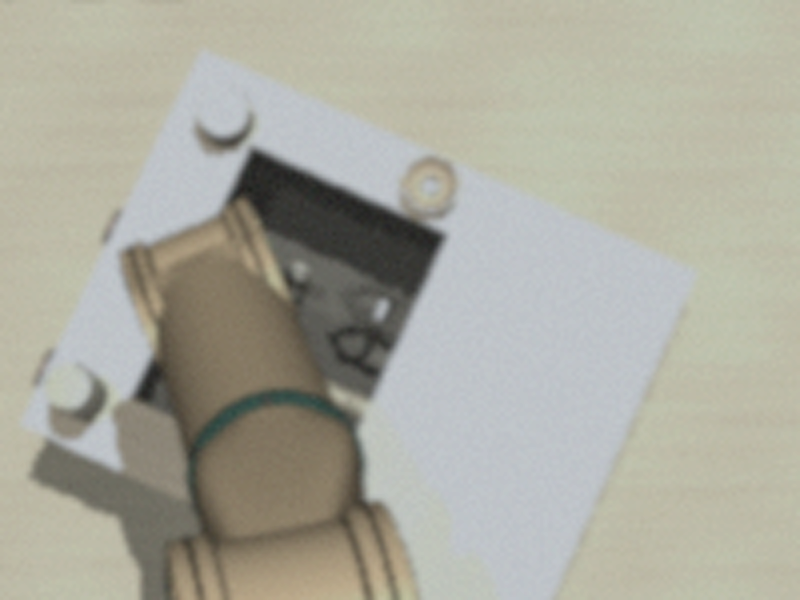

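>>> drive_tool(
  deltas="0 0 -0.001 0 0.005; 0 0 -0.002 0 0.005; 0 0 -0.002 0 0.005",
)

```text
clock: 8.25
eef_pos: [552.2, 75.8, 103.3]
tool_rot: [3.141, -0.001, 1.147]
force: [0.7, -0.6, -0.3]
width: 18.3
```

```bash
cat > g.py <<'E'
from h import *
np.set_printoptions(precision=2,suppress=True)
p=imaging.get_image("side"); s=ctrl.read_state()
x0,y0,w,hh=[int(a) for a in sys.argv[2:6]]; k=800//w
im=cv2.convertScaleAbs(cv2.resize(p["color"][y0:y0+hh,x0:x0+w,::-1],None,fx=k,fy=k,interpolation=2),alpha=1.6,beta=30); cv2.imwrite("pics/"+sys.argv[1],im)
print(s["eef_pos"],np.degrees(s["tool_rot"]),s["force"],s["torque"],s["width"],s["clock"])
E
python3 g.py g5.png 270 160 100 70
```

```text
[552.09  75.72 103.22] [179.99  -0.03  65.74] [-0.06  0.68 -1.45] [ 0.12 -0.06 -0.01] 18.097466708373144 8.3
```

View pics/g5.png

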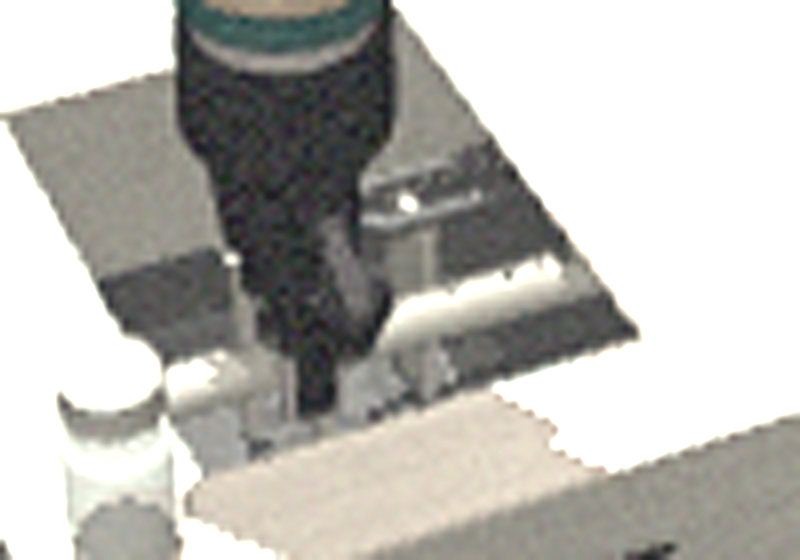

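>>> drive_tool(
  deltas="-0.004 0 0 0 0.005; -0.004 0 -0.006 0 0.005; -0.004 0 -0.012 0 0.005; -0.004 0 -0.016 0 0.005; -0.004 0 -0.02 0 0.005; -0.004 0 -0.024 0 0.005; -0.004 0 -0.028 0 0.005; -0.004 0 -0.032 0 0.005",
)

```text
clock: 9.3
eef_pos: [550.0, 71.6, 135.4]
tool_rot: [-3.141, 0.0, 1.147]
force: [1.3, -0.3, -5.1]
width: 18.2
```

```bash
python3 g.py g6.png 270 150 100 75
```

```text
[550.1   71.47 135.86] [180.     0.02  65.7 ] [-0.65  0.98 -3.2 ] [ 0.48 -0.04 -0.03] 18.04444283152644 9.35
```

View pics/g6.png

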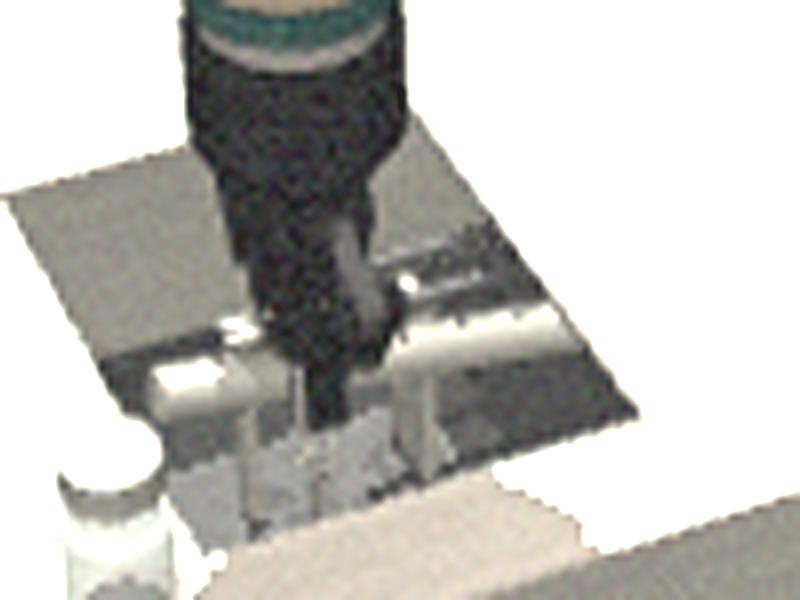

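>>> drive_tool(
  deltas="0 0 -0.005 0 0.005; 0 0 -0.01 0 0.005; 0 0 -0.016 0 0.005; 0 0 -0.022 0 0.005; 0 0 -0.028 0 0.005; 0 0 -0.034 0 0.005; 0 0 -0.04 0 0.005; 0 0 -0.046 0 0.005; 0 0 -0.052 0 0.005; 0 0 -0.06 0 0.005",
)

```text
clock: 10.6
eef_pos: [550.2, 71.9, 195.7]
tool_rot: [-3.141, -0.0, 1.147]
force: [-0.4, -0.0, -6.4]
width: 17.8
```

```bash
python3 g.py g7.png 250 130 133 100
```

```text
[551.19  72.29 196.99] [179.88  -0.11  65.73] [ 0.39  3.03 -1.56] [ 0.93 -0.16 -0.13] 18.026990932202633 10.65
```

View pics/g7.png

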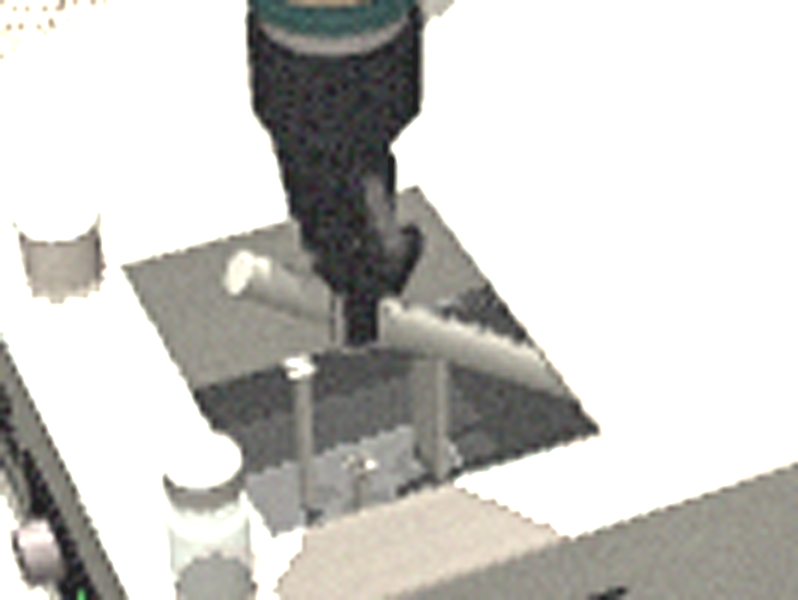

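>>> drive_tool(
  deltas="0 0 -0.008 0 0.005; 0 0 -0.016 0 0.005; 0 0 -0.024 0 0.005; 0 0 -0.03 0 0.005; 0.01 0 -0.04 0 0.005; 0.02 0 -0.05 0 0.005; 0.03 0 -0.06 0 0.005; 0.04 0 -0.07 0 0.005; 0.05 0 -0.08 0 0.005; 0.06 0 -0.09 0 0.005; 0.06 0 -0.09 0 0.005",
)

```text
clock: 12.02
eef_pos: [575.5, 127.7, 286.3]
tool_rot: [3.14, -0.002, 1.148]
force: [-0.0, -0.6, -2.4]
width: 18.0
```

```bash
python3 g.py g8.png 230 90 160 120
```

```text
[574.94 126.67 285.57] [179.98  -0.    65.76] [-0.03 -0.2  -1.52] [ 0.05 -0.02 -0.  ] 18.154166225014844 12.075
```

View pics/g8.png

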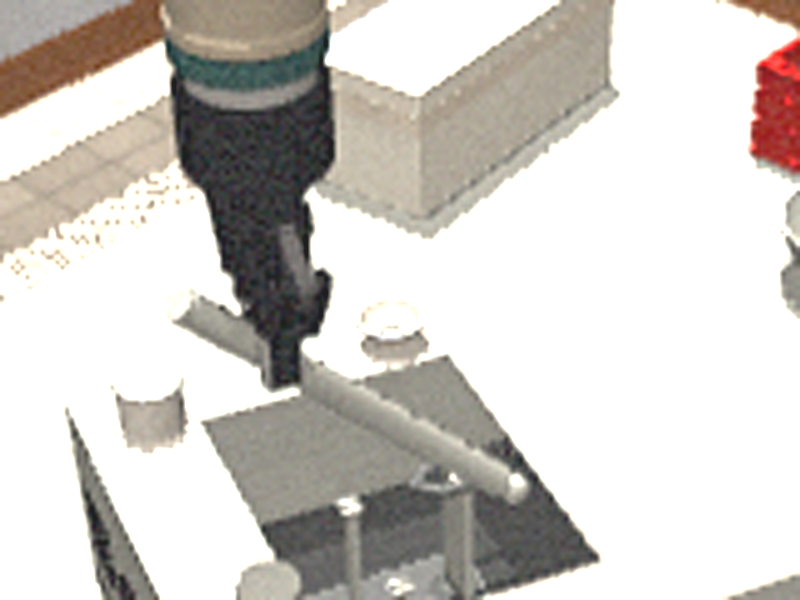

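>>> drive_tool(
  deltas="0.008 0 -0.008 0 0.005; 0.02 0 -0.02 0 0.005; 0.03 0 -0.035 0 0.005; 0.03 0 -0.05 0 0.005; 0.03 0 -0.065 0 0.005; 0.03 0 -0.08 0 0.005; 0.03 0 -0.095 0 0.005; 0.03 0 -0.11 0 0.005; 0.03 0 -0.12 0 0.005; 0.03 0 -0.12 0 0.005; 0.03 0 -0.12 0 0.005; 0.03 0 -0.12 0 0.005",
)

```text
clock: 13.58
eef_pos: [586.9, 153.6, 404.6]
tool_rot: [-3.141, 0.001, 1.147]
force: [0.0, -0.4, -0.6]
width: 18.3
```

```bash
python3 v.py v9; python3 g.py g9.png 210 50 200 150; python3 - <<'E'
from h import *
np.set_printoptions(precision=1,suppress=True)
for c in ["side","top"]:
    p=imaging.get_image(c)
    for t in ["pipe_tail","pipe_tip","pipe_mid","shaker","dish","tin"]:
        for q in models.landmark_of(p,t)[:1]: print(c,t,round(q["score"],2),np.array(q["point"]),at_depth(p,q["point"]))
E
```

```text
[587.07 153.67 404.92] [-179.97    0.03   65.72] [-1.21  0.45 -0.92] [ 0.03 -0.08 -0.  ] 17.880423419229793 13.725
side pipe_tail 0.81 [325.6 157.9] [520.3  24.8 276.6]
side pipe_tip 0.61 [249.4 112.7] [596.2 198.9 461.4]
side pipe_mid 0.67 [290.4 139.2] [556.4 116.2 366.7]
side shaker 0.96 [282.7 223.4] [500.6 215.  181.9]
side dish 0.48 [307.  156.7] [669.2 -54.3 166.2]
side tin 0.57 [259.3 174. ] [716.6 106.5 166.4]
top pipe_tail 0.78 [303.  213.9] [547.   24.6  10.6]
top pipe_tip 0.18 [331.9 169.6] [670.1 -68.8 160. ]
top pipe_mid 0.81 [264.5 191.2] [564.8 112.1 380.5]
top dish 0.43 [331.4 167.7] [676.6 -67.3 158. ]
top tin 0.67 [277.4 150.4] [724.  100.1 183.6]
```

View pics/g9.png

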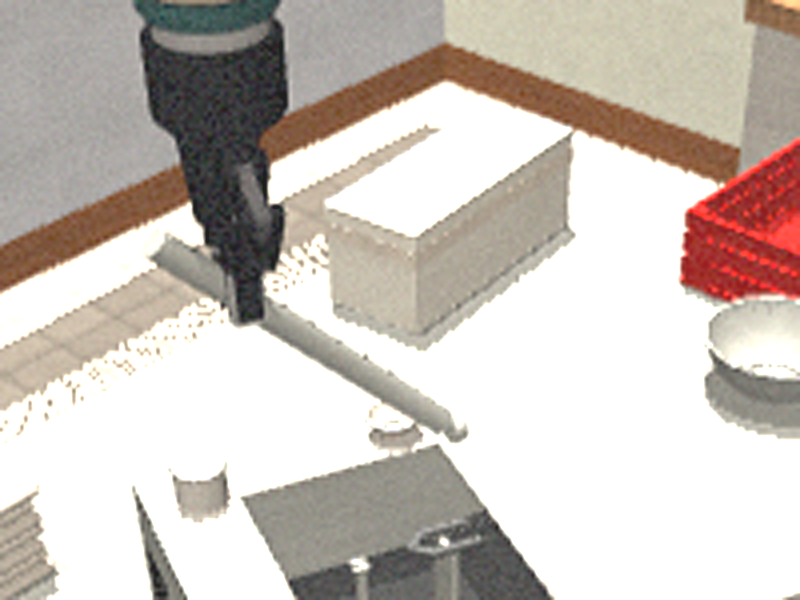

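View pics/v9_top.png

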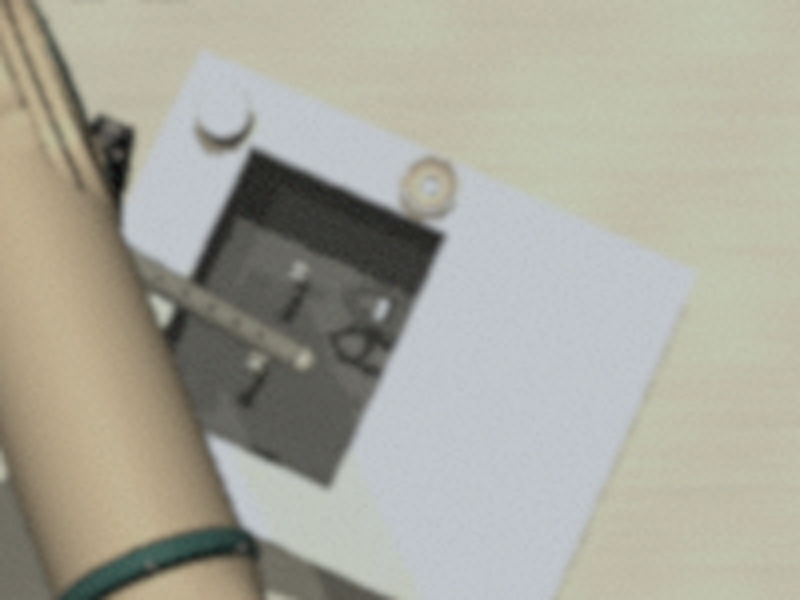

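```bash
python3 - <<'E'
from h import *
p=imaging.get_image("side"); a=cv2.imread("pics/side0.png"); b=np.ascontiguousarray(p["color"][:,:,::-1])
for n,(x,y,w,h) in dict(shaker=(274,198,24,40),dish=(298,146,20,18),tin=(248,158,26,26),bottle=(150,245,60,80),cup=(430,145,50,50),bowl=(380,115,50,45)).items():
    t=a[y:y+h,x:x+w]; r=cv2.matchTemplate(b[y-6:y+h+6,x-6:x+w+6],t,cv2.TM_CCOEFF_NORMED); _,m,_,l=cv2.minMaxLoc(r); print(n,round(m,3),l[0]-6,l[1]-6)
s=ctrl.read_state(); print(s["qd"].round(3),s["eef_pos"],s["force"],s["clock"])
E
```

```text
shaker 0.757 0 0
dish 0.562 0 0
tin 0.998 0 0
bottle 0.998 0 0
cup 0.998 0 0
bowl 0.996 0 0
[ 0.001  0.002 -0.    -0.     0.001  0.001  0.   ] [587.18322535 153.70451535 405.31932856] [-1.14933602 -0.44982529 -1.32331404] 14.475
```

```bash
python3 -c "
from cell import ctrl
print(ctrl.finish_job())"
```

```text
the job is handed in; nothing more can be done
None
```

The steam pipe is out of the warmer and held still in the gripper, and the job is handed in at about 14.5 s of the 48 s allowed.

**What I did:** I gripped the pipe across its axis at the grip point and pulled it about 48 mm along its length, until it came free of the socket. I then lifted it so it tilted against the edge of the opening and brought it out free end first.

**Last checks:**
- **Clearance:** the pipe's lowest end measured about z = 276 mm in the side camera, roughly 125 mm above the deck.
- **Holding:** the arm was still, the jaws were closed on the pipe at about 18 mm, and the wrist force was about 1–2 N, close to the pipe's weight.
- **Things around it:** comparing side-camera pictures before and after showed no shift in any of the six things checked. The tin, bottle, cup and bowl matched almost exactly. The shaker (0.76) and dish (0.56) matched less well, probably because of shadow or the pipe passing in front of them. I did not check the spatula this way; the arm never went near it.

**What disagreed:**
- The two cameras put the warmer about 8 mm apart. I used the top-camera fit because the pipe lined up with it in both views.
- In the last picture the top camera's reading of the pipe's end landed on the well floor behind it, so the clearance figure rests on the side camera alone.
- During the pull the resistance rose to about 12 N because the pipe was pressing on its post. Raising it 2 mm cleared that.

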